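# Shut the tool tin and hold the primed bumper over its lid in the tongs

## Robot

A 6-joint arm with a two-finger parallel gripper is mounted at the origin on the work surface. World frame = base frame: x ahead of the robot, y to its left, z up, the work surface at z = 0. Lengths are in mm, angles in rad, forces in N, time in s.
With the tool pointing down it reaches from about 275 to 875 mm from the base axis. Payload 12.5 kg.
Tool frame: the origin (TCP) lies midway between the tips of the shut fingers; the grasp point (between the pads) lies robot.tcp_to_grasp behind it (robot.tcp_to_grasp is the distance from the TCP to the grasp point, in mm); y points along the fingers, z is the direction in which the jaws open and shut, and the axes are right-handed (so a half turn about y gives the same grasp; the last joint's range is limited). The gripper opens to 85 mm and grips with 20 to 120 N. Pads are 22 mm wide; open, the fingers measure 114 mm over their backs; the gripper's body (76 mm by 85 mm) begins 54 mm behind the grasp point. The pads swing forward as they close: fully open they stand 13 mm farther back than shut.
Start: joints at [1.244, 0.351, 1.652, -0, 1.139, -0.085], TCP at [131.667, 533.993, 231.29] pointing down, gripper open.
Joint ranges: [-2.75, 2.75], [-0.79, 2.1], [0.01, 2.65], [-1.57, 4.71], [0.07, 3.14], [-2.87, 2.87]. Speed limits (rad/s): [2.22, 2.22, 2.79, 3.14, 3.14, 3.14].

## Interface

Orientations are given as a unit quaternion [w, x, y, z].
In Python, from station import robot gives the robot as it stands.
- The arm moves only by the tool jog_arm, never from a script. Its arguments are lists of equal length, an entry for each row: "slide": the shift along the world's x, y, z in mm, a list of three; "rot": the turn, a rotation vector about the world's x, y, z in rad, a list of three; "fingers": the finger opening in mm, from 0 to 85.4. In form: {"slide": [[x, y, z], ...], "rot": [[rx, ry, rz], ...], "fingers": [fingers, ...]}. A call has 1 to 10 rows; each row shifts and turns the pose as measured when the row begins; what a row does not reach is not made up. A row lasts 1/10 s, in which the tool goes at most 50 mm and 8.59 degrees, less where a joint would pass 70% of its speed; a pose out of reach is approached as far as the arm can. A call is refused whole if a number of a shift passes 50 or a number of a turn 0.15, either way. A call with a gripper value outside its range is refused whole. The fingers move at their own pace and stop on an object; the grip force is fixed at half the most. Time passes only in rows, so rows that do not move let the fingers close. It gives the time, the measured TCP pose, the force and the opening at its end, in the units of the state.
- robot.get_obs(): the state, without advancing time (a new reading comes with each control period).
- robot.read_camera(name): name is "scene" or "top" or "wrist"; returns the picture (480x640x3 uint8, red, green, blue); there is no depth.
- robot.camera_model(name): a dict with "intrinsics" (3x3 intrinsics, pixels), "xyz" and "orientation" of the camera in the world; the wrist camera has in their place "T_tool_cam" (4x4, takes a point from camera to tool coordinates, whose origin is the TCP and whose axes are the tool frame's). Camera axes: x right, y up, looking along -z (the intrinsics and any distortion apply to the point x, -y, -z); pixel columns grow to the right and rows downward; lengths in mm; the calibration is good to about 2 mm. A picture is of the moment at which its call begins: read the wrist's pose just before it. camera_model takes no time and is no camera call.
- robot.close_job(): hands the job in, once; it reports no verdict.
Trained networks look in the newest picture that a camera, given by its name, has taken for a name from the list of things; names that differ only in an ending like _2 or _b are one class to them, and where a whole thing is asked for, a point or a joint stands for the part that bears it (a point fixed in the world has none). Each returns a list of dicts, best first, with "score" (0 to 1); they miss things now and then, are a little off and sometimes report something else, mostly with a low value. They report only what shows in the picture. A call takes as long as a camera call. They do not tell look-alikes from the thing itself.
- robot.cut_out(label, camera): "region" (480x640 bool, what is visible of it) and "extent" ([centre column, centre row, width, height] in pixels, round what is visible of it).
- robot.mark_of(label, camera): "centre" ([column, row] in pixels: a listed point, or the origin of a listed thing).
The state is a dict: "time": time; "q": joint angles; "joint_vel": joint speeds; "joint_efforts": joint torques, N m; "tcp_pos": TCP position; "ee_rot": TCP orientation; "wrist_force": force on the tool from outside, world axes, zero at the start; "wrist_torque": the same for the moment, N m; "finger_gap": finger opening in mm.
Only numpy, scipy, OpenCV 4.12 (cv2) and the standard library are available. Lean on these libraries where they do the work, as an engineer would, in place of code of your own. Each camera call takes 0.05 s, during which the arm holds its last target.

## Task

The tall round bumper standing on a coaster is freshly primed and is about to be set on the lid of the tool tin, so no part of the robot itself may touch it. First shut the tin's lid fully; then take the spring tongs, squeeze them on the bumper, lift it off its coaster and finish while still holding it upright in the squeezed tongs, still, about 5 cm clear above the middle of the shut lid. Put nothing down at the end, and leave the other small things on the stool top where they are.

Things in the scene. Friction and masses are not known exactly. Their poses are not given: they have to be found in the camera images.
- tin_top (a point): middle of the top face of the SHUT lid of the aluminium tool tin (a point fixed to the tin, 51 mm above the surface). Tin: fixed to the surface, 90 mm (its x) by 120 mm (its y), rim 45 mm high, open-topped while the lid is up. Its x axis points from the front rim to the hinge rim (away from the robot at yaw 0), z up.
- lid (a joint): angle of the tin's lid, rad: 0 = shut, larger = open, at most 1.4. The hinge runs along the tin's y axis at 45 mm towards +x from the tin's centre, 45 mm above the surface. The lid is a thin aluminium tray 93 mm from hinge to front edge and 124 mm wide, its outer face 6 mm above the hinge when shut. The stiff hinge stays where it is left; about 1 N at the front edge moves it.
- lid_edge (a point): middle of the lid's front edge on its outer face, 90 mm from the hinge axis (moves with the lid; a 12 mm thumb tab sticks out ahead of it).
- tongs: spring tongs, steel, U-shaped, lying flat, 205 mm long and 22 mm high (0 to 22 mm above the surface): origin on the underside midway between the two grip sleeves; x towards the tips, z up. Weighs about 95 g.
- tongs_grip (a point): point midway between the two black plastic grip sleeves of the tongs, 11 mm above their underside, close to their centre of mass; axes as the tongs. The sleeves (56 mm long along x, 22 mm high, centred here) are what the fingers squeeze, across the tongs' y: 58 mm over the outsides when the tongs stand open, 41 mm when the tips are shut on the bumper. The hub (round, 18 mm) is 85 mm behind, the tips' ends 113 mm ahead. The gripper may hold them half squeezed.
- tongs_tip (a point): point midway between the two flat tip pads of the tongs, 95 mm ahead of tongs_grip along x, 11 mm above the underside. The pads are 36 mm long along x and 22 mm high; the gap between them is 68 mm open, 32 mm on the bumper.
- jaw (a joint): angle of each tongs jaw, rad (both move alike): 0 = open, 0.10 = pads 32 mm apart (on the bumper), 0.18 = pads meet. A spring opens them: it pushes each sleeve outwards with about 3.5 N open, 6 N at 0.10; there is no catch.
- bumper_center (a point): centre (half-way up) of the bumper: a hard silicone cylinder, 32 mm across and 30 mm high with a bevelled top rim, 30 g, standing upright on one of the two coasters, near its middle; z is its axis.
- bumper: the same bumper; origin at the centre of its underside.
- coaster_a: round white ceramic coaster, 90 mm across and 6 mm thick, loose, under the bumper; origin at the centre of its underside.
- coaster_b: the same kind of coaster, under the low square pad.
- pad: bystander: square silicone pad 30 x 30 x 10 mm on the other coaster; origin at its underside.
- gauge: bystander: green plastic pump gauge head, a 60 mm disc 26 mm high with a stub along its x (72 mm from the disc's centre); origin under the disc.
- lever: bystander: flat steel tire lever, 125 mm long along its x, 15 mm wide, about 5 to 10 mm high; origin under its middle.
- cartridge: bystander: steel gas cartridge standing upright, 22 mm across and 74 mm high; origin at its underside.
- lockring: bystander: flat steel ring, 48 mm across, 7 mm high; origin at its underside.
- jar: bystander: small jar, 44 mm across, 45 mm high; origin at its underside.
Mind the look-alikes: they are no part of the job. Of the things that look like the part that bears tin_top, the largest one is meant.

How it is judged:
By the outcome, as a careful person would: the job done as asked, in the order asked, and still so for the second after the job is handed in, while the arm keeps its last pose, push and grip.
It also fails if it takes over 58 s, if anything falls off the work surface, if the arm or the gripper's body presses on something with over 40 N, if the wrist force passes 120 N, or if a joint passes its speed limit or range.

## Working session

There is one attempt and no reset: what is moved stays moved. The work goes in short steps, Python scripts to look and compute and a tool call to move; the robot and the scene stay as the last step left them, time stands still between calls to the robot, and variables do not carry over. Pictures are saved under pics/ and viewed, and the job is handed in when it is done.

Besides the shell and the picture viewer there is one more tool, called after ">>>" by a JSON object that holds its "fn" and its "kwargs", one argument or row to a line. jog_arm: Moves the arm, as the interface text tells. Its arguments: {"type":"object","properties":{"slide":{"type":"array"},"rot":{"type":"array"},"fingers":{"type":"array"}},"required":["slide","rot","fingers"]}

```bash
ls; mkdir -p pics; cat > h.py <<'E'
import numpy as np, cv2
from station import robot
from scipy.spatial.transform import Rotation as R
def save(name,cam):
    im=robot.read_camera(cam); cv2.imwrite(f'pics/{name}.png',im[:,:,::-1]); return im
def Rq(q): return R.from_quat([q[1],q[2],q[3],q[0]]).as_matrix()
def cam(name):
    m=robot.camera_model(name)
    K=np.array(m['intrinsics'])
    if 'xyz' in m: return K,Rq(m['orientation']),np.array(m['xyz']),m
    o=robot.get_obs(); T=np.array(m['T_tool_cam']); Rt=Rq(o['ee_rot'])
    return K,Rt@T[:3,:3],Rt@T[:3,3]+np.array(o['tcp_pos']),m
def ray(name,uv,z,c=None):
    K,Rc,p,m=c or cam(name)
    d=np.linalg.inv(K)@np.array([uv[0],uv[1],1.]); d=Rc@(d*[1,-1,-1])
    return p+d*(z-p[2])/d[2]
def proj(name,X,c=None):
    K,Rc,p,m=c or cam(name)
    v=(Rc.T@(np.array(X,float)-p))*[1,-1,-1]; v=K@v; return v[:2]/v[2]
E
python3 - <<'E'
from h import *
for c in ['scene','top','wrist']:
    save(c+'0',c)
    print(c,robot.camera_model(c))
print(robot.get_obs(), robot.tcp_to_grasp)
E
```

```text
pics
scene {'intrinsics': array([[452.76915028,   0.        , 313.7368775 ],
       [  0.        , 452.76915028, 251.99946919],
       [  0.        ,   0.        ,   1.        ]]), 'xyz': array([ 959.92451831, -348.33830025,  731.44117696]), 'orientation': array([0.85927357, 0.31858523, 0.13772221, 0.37574589])}
top {'intrinsics': array([[476.42018794,   0.        , 316.32579926],
       [  0.        , 476.42018794, 241.95866385],
       [  0.        ,   0.        ,   1.        ]]), 'xyz': array([455.08615885,  46.22677323, 922.71476925]), 'orientation': array([ 0.70967138,  0.04080551, -0.0372416 , -0.70236352])}
wrist {'intrinsics': array([[420.10755383,   0.        , 313.88008642],
       [  0.        , 420.10755383, 237.13343131],
       [  0.        ,   0.        ,   1.        ]]), 'T_tool_cam': array([[-1.94601335e-04, -9.57501500e-01, -2.88428223e-01,
        -7.34023151e+01],
       [ 7.50804482e-04,  2.88428007e-01, -9.57501290e-01,
        -1.42399293e+02],
       [ 9.99999699e-01, -4.02884232e-04,  6.62767943e-04,
         1.31839293e+00],
       [ 0.00000000e+00,  0.00000000e+00,  0.00000000e+00,
         1.00000000e+00]])}
{'time': 0.15, 'q': array([ 1.24439330e+00,  3.51157786e-01,  1.65224543e+00,  2.78331163e-05,
        1.13910934e+00, -8.45748827e-02]), 'joint_vel': array([ 0.00075442, -0.00195989, -0.00296787,  0.00017432,  0.00036976,
        0.00026132]), 'joint_efforts': array([ 3.80043921e-04, -5.06258512e+01, -2.91501170e+01, -1.07288463e-04,
        3.48096575e-03,  2.21388621e-05]), 'tcp_pos': array([131.58959933, 533.77508096, 230.86930447]), 'ee_rot': array([-0.70162691,  0.70226005, -0.08537017,  0.08521995]), 'wrist_force': array([ 0.67594928, -0.24386984,  0.3711492 ]), 'wrist_torque': array([-0.02479944,  0.01339477, -0.00290849]), 'finger_gap': 85.34111954205602} 18.700000000000003
```

View pics/top0.png

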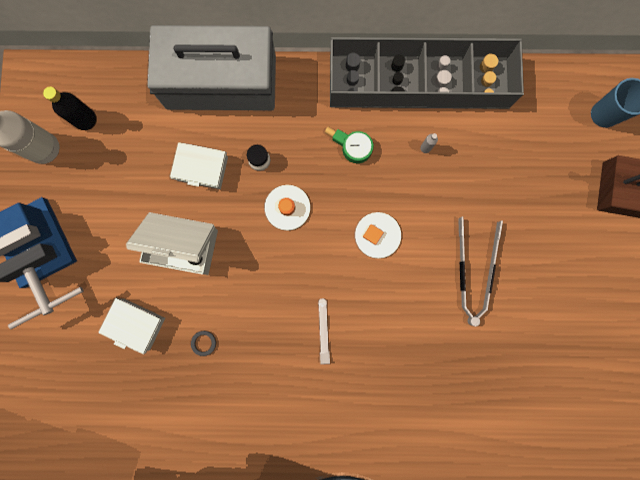

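View pics/scene0.png

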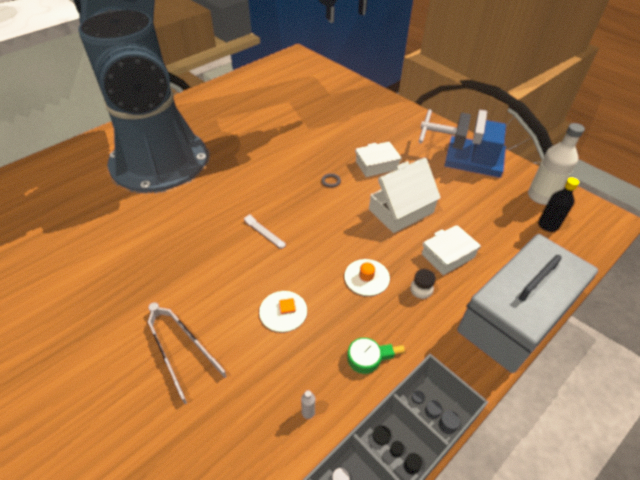

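View pics/wrist0.png

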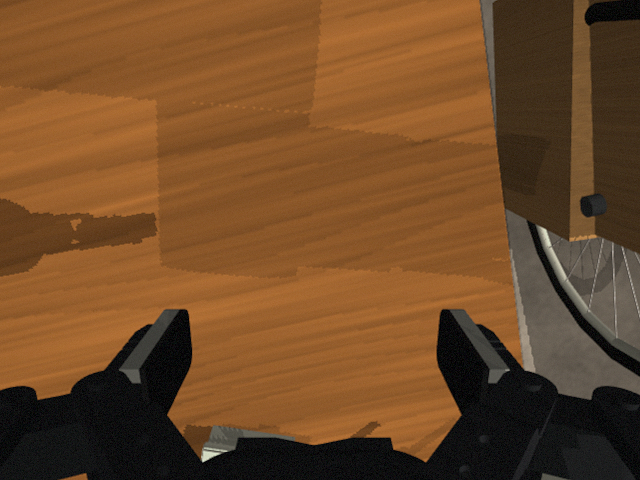

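```bash
python3 - <<'E'
from h import *
for c in ['top','scene']:
    im=robot.read_camera(c)
    for l in ['tin_top','lid','lid_edge','tongs','tongs_grip','tongs_tip','bumper_center','bumper','coaster_a','pad','gauge','lever','cartridge','lockring','jar']:
        if c=='scene' and l in('gauge','lever','cartridge','lockring','jar','pad'): continue
        print(c,l,[(np.round(d['centre'],1).tolist(),round(d['score'],2)) for d in robot.mark_of(l,c)[:4]])
t=cv2.imread('pics/top0.png'); s=cv2.imread('pics/scene0.png')
a=cv2.resize(t[120:370,80:320],None,fx=1.6,fy=1.6,interpolation=3)
b=cv2.resize(s[130:300,330:490],None,fx=2.35,fy=2.35,interpolation=3)
h=max(a.shape[0],b.shape[0])
o=np.zeros((h,a.shape[1]+b.shape[1],3),np.uint8); o[:a.shape[0],:a.shape[1]]=a;o[:b.shape[0],a.shape[1]:]=b
cv2.imwrite('pics/crop1.png',o); print(o.shape, robot.get_obs()['time'])
E
```

```text
top tin_top [([171.2, 244.3], 0.77), ([125.1, 323.5], 0.74), ([198.1, 162.0], 0.64), ([321.6, 327.1], 0.55)]Traceback (most recent call last):
  File "<stdin>", line 6, in <module>
ValueError: it knows: bumper, bumper_center, cartridge, coaster, gauge, jar, lever, lid_edge, lockring, pad, tin_top, tongs, tongs_grip, tongs_tip
```

```bash
python3 - <<'E'
from h import *
for c in ['top','scene']:
    im=robot.read_camera(c)
    for l in ['tin_top','lid_edge','tongs','tongs_grip','tongs_tip','bumper_center','coaster','pad','gauge','lever','cartridge','lockring','jar']:
        if c=='scene' and l in('gauge','lever','cartridge','lockring','jar','pad'): continue
        print(c,l,[(np.round(d['centre'],1).tolist(),round(d['score'],2)) for d in robot.mark_of(l,c)[:4]])
t=cv2.imread('pics/top0.png'); s=cv2.imread('pics/scene0.png')
a=cv2.resize(t[120:370,80:320],None,fx=1.6,fy=1.6,interpolation=3)
b=cv2.resize(s[130:300,330:490],None,fx=2.35,fy=2.35,interpolation=3)
h=max(a.shape[0],b.shape[0])
o=np.zeros((h,a.shape[1]+b.shape[1],3),np.uint8); o[:a.shape[0],:a.shape[1]]=a;o[:b.shape[0],a.shape[1]:]=b
cv2.imwrite('pics/crop1.png',o); print(o.shape, robot.get_obs()['time'])
E
```

```text
top tin_top [([175.8, 246.6], 0.96), ([196.7, 162.6], 0.81), ([129.9, 325.3], 0.67)]
top lid_edge [([191.3, 178.0], 0.87), ([119.3, 338.8], 0.73), ([372.8, 231.4], 0.6), ([160.8, 248.3], 0.55)]
top tongs [([476.2, 276.0], 0.97)]
top tongs_grip [([476.2, 278.1], 0.95)]
top tongs_tip [([287.0, 208.8], 0.75), ([202.3, 341.3], 0.35)]
top bumper_center [([290.2, 204.9], 0.55), ([288.1, 206.3], 0.27)]
top coaster [([285.4, 205.9], 0.96), ([375.9, 236.2], 0.83), ([288.2, 204.4], 0.49), ([163.6, 250.1], 0.36)]
top pad [([369.6, 231.8], 0.82)]
top gauge [([358.2, 149.0], 0.69), ([204.5, 342.6], 0.44)]
top lever []
top cartridge [([427.3, 148.9], 0.53), ([257.3, 160.9], 0.32)]
top lockring [([202.5, 340.1], 0.63), ([358.3, 153.1], 0.34)]
top jar [([288.0, 209.5], 0.44)]
scene tin_top [([450.6, 244.3], 0.91), ([380.6, 155.1], 0.83), ([403.1, 192.0], 0.75)]
scene lid_edge [([403.8, 170.2], 0.86), ([368.5, 143.6], 0.8), ([443.2, 235.6], 0.65)]
scene tongs [([174.1, 343.7], 0.78), ([365.5, 280.8], 0.74)]
scene tongs_grip [([176.1, 339.8], 0.8)]
scene tongs_tip [([291.3, 308.7], 0.19)]
scene bumper_center [([371.2, 271.7], 0.51)]
scene coaster [([287.5, 307.7], 0.62), ([368.2, 281.4], 0.56)]
(400, 760, 3) 1.35
```

View pics/crop1.png

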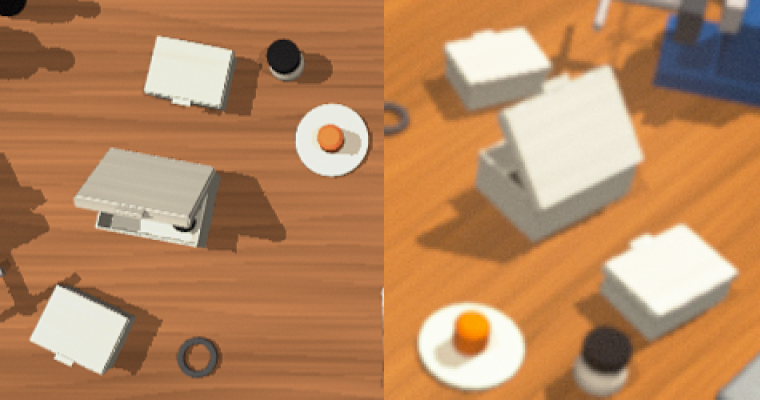

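```bash
python3 - <<'E'
import cv2,numpy as np
t=cv2.imread('pics/top0.png'); s=cv2.imread('pics/scene0.png')
a=cv2.resize(t[200:290,115:235],None,fx=6,fy=6,interpolation=2)
b=cv2.resize(s[145:240,355:455],None,fx=6,fy=6,interpolation=2)
cv2.imwrite('pics/ta.png',a);cv2.imwrite('pics/sb.png',b)
c=cv2.resize(t[205:335,440:520],None,fx=4.6,fy=4.6,interpolation=2)
d=cv2.resize(t[175:265,255:410],None,fx=2.6,fy=2.6,interpolation=2)
o=np.zeros((600,780,3),np.uint8);o[:c.shape[0],:c.shape[1]]=c;o[:d.shape[0],370:370+d.shape[1]]=d[:,:410]
cv2.imwrite('pics/tc.png',o)
E
```

```text
(no output)
```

View pics/ta.png

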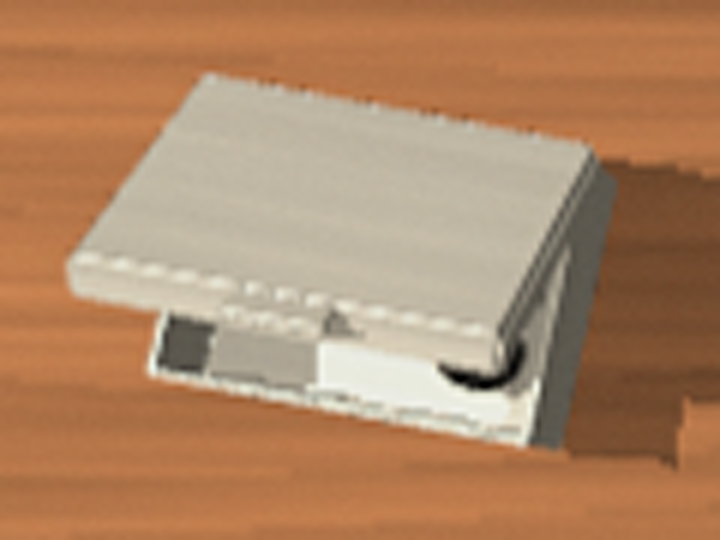

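View pics/sb.png

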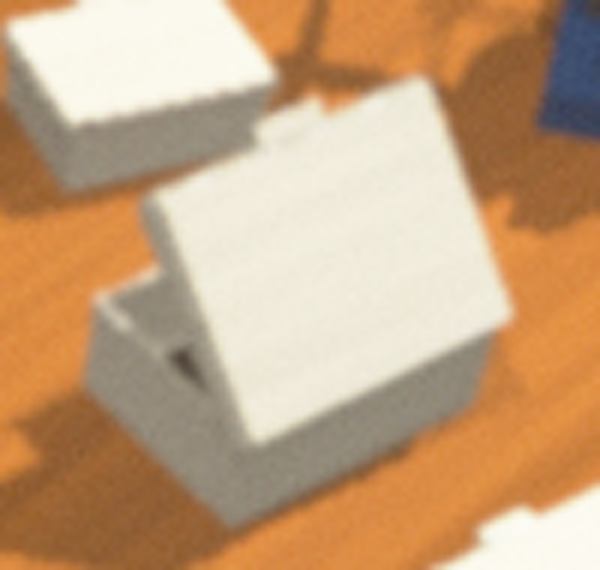

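View pics/tc.png

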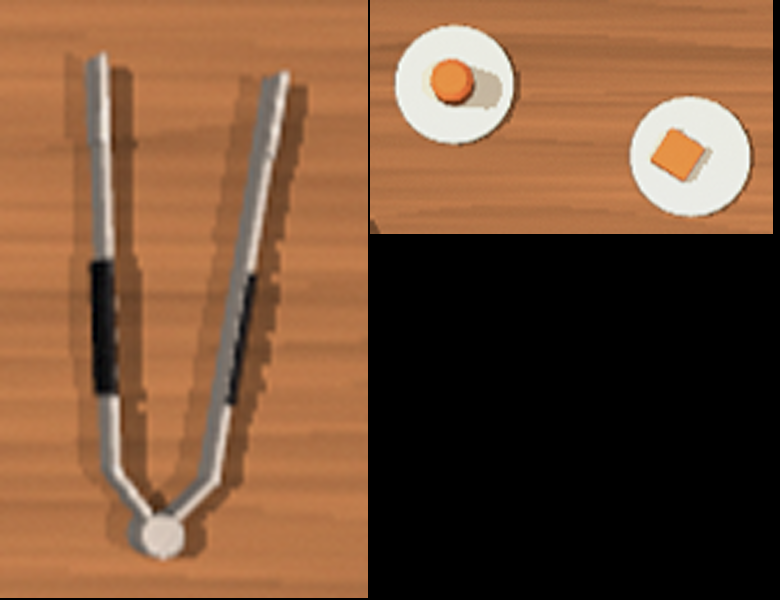

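```bash
cat > fit.py <<'E'
from h import *
from scipy.optimize import least_squares
ct,cs=cam('top'),cam('scene')
def P(p,loc):
    x,y,w,th=p
    k,a,b,c=loc
    if k=='l': q=np.array([45-a*np.cos(th)+c*np.sin(th),b,45+a*np.sin(th)+c*np.cos(th)])
    else: q=np.array([a,b,c],float)
    return R.from_euler('z',w).apply(q)+[x,y,0]
obs=[('t',('l',93,62,6),(127.5,241.7)),('t',('l',93,-62,6),(198.8,255.5)),('t',('l',0,62,6),(149.7,212.2)),('t',('l',0,-62,6),(214.7,224.2)),
('t',('b',-45,60,45),(140,262.5)),('t',('b',-45,-60,45),(203.3,274.2)),
('s',('l',93,-62,6),(379.7,177.8)),('s',('l',93,62,6),(426.7,157.5)),('s',('l',0,-62,6),(398,218.8)),('s',('l',0,62,6),(440.3,197.5)),('s',('b',-45,-60,45),(370.5,195)),('s',('b',45,-60,0),(393.8,232.8))]
def res(p): return np.concatenate([proj('',P(p,l),ct if c=='t' else cs)-uv for c,l,uv in obs])
if __name__=='__main__':
    s=least_squares(res,[450,270,-.15,.8],loss='soft_l1')
    print(s.x.round(3)); print(res(s.x).reshape(-1,2).round(1))
    p=s.x
    for n,l in [('edge',('l',93,0,6)),('tab',('l',105,0,6)),('hinge',('l',0,0,6)),('top',('b',0,0,51))]: print(n,P(p,l).round(1))
    # tongs: crop c /4.6+(440,205)
    f=lambda u,v:(u/4.6+440,v/4.6+205)
    for n,uv,z in [('hub',(163,533),22),('tipL',(97,55),22),('tipR',(278,75),22),('slL a',(100,260),22),('slL b',(103,393),22),('slR a',(246,276),22),('slR b',(226,403),22)]:
        print(n,ray('',f(*uv),z,ct).round(1))
    g=lambda u,v:((u-370)/2.6+255,v/2.6+175)
    print('bumper top',ray('',g(452,80),36,ct).round(1),'coasterA',ray('',g(455,84),6,ct).round(1),'padtop',ray('',g(680,154),16,ct).round(1),'coasterB',ray('',g(691,157),6,ct).round(1))
    for n,uv,z in [('gauge',(358,147),26),('cart',(432,138),74),('jar',(257,155),45),('ring',(203,343),7),('lever',(322,301),8),('lever2',(325,360),8),('small tin',(200,163),40),('small2',(131,324),40),('boxcorner',(273,108),0),('organizer',(331,105),0)]:
        print(n,ray('',uv,z,ct).round(1))
E
python3 fit.py
```

```text
[545.615 310.321  50.093 553.724]
[[-0.6  0.3]
 [-0.9 -0.4]
 [-0.6 -0.2]
 [-0.4 -0.2]
 [-0.3 -0.4]
 [-0.1 -0.2]
 [ 1.   0.4]
 [-1.2  0.6]
 [-1.9  0.6]
 [-0.8  0.3]
 [-1.   0.1]
 [-1.4  0.8]]
edge [530.6 312.9 116.1]
tab [522.4 314.4 124.7]
hinge [594.2 301.9  49.2]
top [545.6 310.3  51. ]
hub [ 409.9 -247.    22. ]
tipL [ 605.8 -224.8   22. ]
tipR [ 598.1 -299.6   22. ]
slL a [ 520.5 -224.1   22. ]
slL b [ 466.1 -224.    22. ]
slR a [ 514.5 -283.8   22. ]
slR b [ 462.6 -274.1   22. ]
bumper top [621.6 108.2  36. ] coasterA [624.2 108.    6. ] padtop [571.6 -59.5  16. ] coasterB [570.7 -68.9   6. ]
gauge [740.2 -27.4  26. ]
cart [ 743.2 -159.2   74. ]
jar [716.9 165.2  45. ]
ring [362.2 263.7   7. ]
lever [443.4  39.4   8. ]
lever2 [333.4  32.7   8. ]
small tin [701.7 274.   40. ]
small2 [398.3 389.2  40. ]
boxcorner [827.7 141.5   0. ]
organizer [835.   24.8   0. ]
```

```bash
python3 - <<'E'
from h import *
o=robot.get_obs(); print(Rq(o['ee_rot']).round(3), o['tcp_pos'])
ct,cs=cam('top'),cam('scene')
for uv in [(476.2,278.1)]: print(ray('',uv,11,ct))
print(ray('',(176.1,339.8),11,cs), 'bumper', ray('',(288,206.3),21,ct),ray('',(371.2,271.7),21,cs))
E
```

```text
[[ 0.971 -0.     0.239]
 [-0.239 -0.     0.971]
 [-0.    -1.    -0.   ]] [131.6599121  533.99793848 231.28800894]
[ 489.91164671 -254.15901017   11.        ]
[ 492.84196944 -249.77264812   11.        ] bumper [623.40503939 106.44522566  21.        ] [629.95255273 116.26620582  21.        ]
```

>>> {"fn": "jog_arm", "kwargs": {
  "slide": [
    [30, -15, 0],
    [40, -22, 0],
    [40, -22, 0],
    [40, -22, -5],
    [40, -22, -10],
    [40, -22, -10],
    [40, -22, -15],
    [40, -22, -15],
    [40, -20, -10],
    [30, -15, -10]
  ],
  "rot": [
    [0, 0, 0],
    [0, 0, 0.03],
    [0, 0, 0.03],
    [0, 0, 0],
    [0, 0, 0],
    [0, 0, 0],
    [0, 0, 0],
    [0, 0, 0],
    [0, 0, 0],
    [0, 0, 0]
  ],
  "fingers": [0, 0, 0, 0, 0, 0, 0, 0, 0, 0]
}}

```text
time: 2.35
tcp_pos: [522.6, 322.6, 156.0]
ee_rot: [0.706, -0.702, 0.06, -0.062]
wrist_force: [-0.0, 0.5, 0.1]
finger_gap: 0.1
```

>>> {"fn": "jog_arm", "kwargs": {
  "slide": [
    [18, -11, -10],
    [0, 0, -25],
    [0, 0, -8]
  ],
  "rot": [
    [0, 0, 0],
    [0, 0, 0],
    [0, 0, 0]
  ],
  "fingers": [0, 0, 0]
}}

```text
time: 2.65
tcp_pos: [545.4, 307.7, 110.7]
ee_rot: [0.706, -0.702, 0.061, -0.064]
wrist_force: [-0.6, -0.3, 0.5]
finger_gap: -0.1
```

```bash
python3 - <<'E'
from h import *
print(robot.get_obs()['tcp_pos'],robot.get_obs()['wrist_force'])
im=save('top1','top')
s=save('scene1','scene')
a=cv2.resize(im[150:300,90:290],(560,420)); b=cv2.resize(s[120:260,330:490],(480,420))
cv2.imwrite('pics/m1.png',np.hstack([a,b])[:,:,::-1][:,:800])
E
```

```text
[545.43639054 307.73396417 110.74863325] [-0.57751001 -0.25116284  0.53443251]
```

View pics/m1.png

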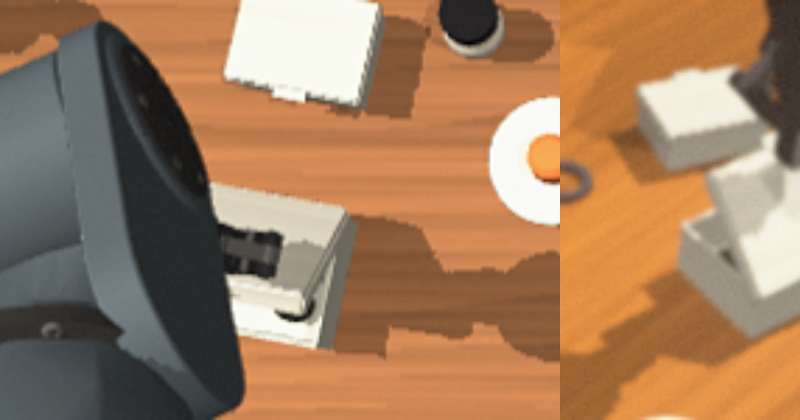

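>>> {"fn": "jog_arm", "kwargs": {
  "slide": [
    [-4, 1, -8],
    [-6, 1, -8],
    [-6, 1, -8],
    [-6, 1, -8],
    [-6, 1, -8]
  ],
  "rot": [
    [0, 0, 0],
    [0, 0, 0],
    [0, 0, 0],
    [0, 0, 0],
    [0, 0, 0]
  ],
  "fingers": [0, 0, 0, 0, 0]
}}

```text
time: 3.25
tcp_pos: [516.2, 316.2, 73.9]
ee_rot: [0.708, -0.701, 0.057, -0.066]
wrist_force: [0.7, -0.1, 1.2]
finger_gap: -0.3
```

>>> {"fn": "jog_arm", "kwargs": {
  "slide": [
    [0, 0, -8],
    [0, 0, -7],
    [0, 0, -4],
    [0, 0, -2],
    [0, 0, 0]
  ],
  "rot": [
    [0, 0, 0],
    [0, 0, 0],
    [0, 0, 0],
    [0, 0, 0],
    [0, 0, 0]
  ],
  "fingers": [0, 0, 0, 0, 0]
}}

```text
time: 3.75
tcp_pos: [514.5, 316.5, 51.0]
ee_rot: [0.708, -0.701, 0.058, -0.064]
wrist_force: [-4.2, -1.4, 6.3]
finger_gap: 0.1
```

>>> {"fn": "jog_arm", "kwargs": {
  "slide": [
    [0, 0, -1.0],
    [0, 0, -0.5],
    [0, 0, 0]
  ],
  "rot": [
    [0, 0, 0],
    [0, 0, 0],
    [0, 0, 0]
  ],
  "fingers": [0, 0, 0]
}}

```text
time: 4.05
tcp_pos: [514.6, 316.4, 51.3]
ee_rot: [0.708, -0.701, 0.059, -0.064]
wrist_force: [-0.4, -0.6, 0.2]
finger_gap: 0.0
```

>>> {"fn": "jog_arm", "kwargs": {
  "slide": [
    [0, 0, -2.0],
    [0, 0, -1.5],
    [0, 0, -1.5]
  ],
  "rot": [
    [0, 0, 0],
    [0, 0, 0],
    [0, 0, 0]
  ],
  "fingers": [0, 0, 0]
}}

```text
time: 4.35
tcp_pos: [514.9, 316.6, 50.7]
ee_rot: [0.708, -0.701, 0.059, -0.064]
wrist_force: [-9.3, -4.3, 20.4]
finger_gap: -0.0
```

>>> {"fn": "jog_arm", "kwargs": {
  "slide": [
    [0, 0, 20],
    [0, 0, 40],
    [0, -20, 30],
    [0, -40, 0],
    [0, -45, 0],
    [0, -45, 0],
    [0, -45, 0],
    [0, -45, 0],
    [0, -45, 0],
    [0, -45, 0]
  ],
  "rot": [
    [0, 0, 0],
    [0, 0, 0],
    [0, 0, 0],
    [0, 0, 0.02],
    [0, 0, 0.03],
    [0, 0, 0.03],
    [0, 0, 0],
    [0, 0, 0],
    [0, 0, 0],
    [0, 0, 0]
  ],
  "fingers": [0, 0, 0, 85, 85, 85, 85, 85, 85, 85]
}}

```text
time: 5.35
tcp_pos: [516.0, -21.4, 144.7]
ee_rot: [0.71, -0.703, 0.024, -0.035]
wrist_force: [1.4, -0.2, 0.1]
finger_gap: 85.2
```

```bash
python3 - <<'E'
from h import *
o=robot.get_obs();print(o['tcp_pos'],o['wrist_force'],Rq(o['ee_rot']).round(3))
im=save('top2','top')
s=save('scene2','scene')
a=cv2.resize(im[190:300,110:240],(460,390),interpolation=2); b=cv2.resize(s[140:250,355:455],(340,374),interpolation=2)
b=np.vstack([b,np.zeros((16,340,3),np.uint8)])
cv2.imwrite('pics/m2.png',np.hstack([a,b])[:,:,::-1])
E
```

```text
[515.97245753 -21.44002359 144.70564777] [ 1.42024747 -0.18392477  0.14632115] [[ 0.996  0.016  0.084]
 [-0.084  0.01   0.996]
 [ 0.015 -1.     0.011]]
```

View pics/m2.png

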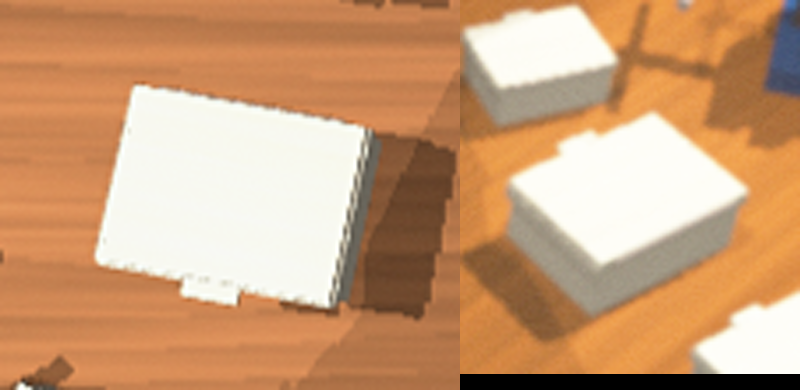

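View pics/top2.png

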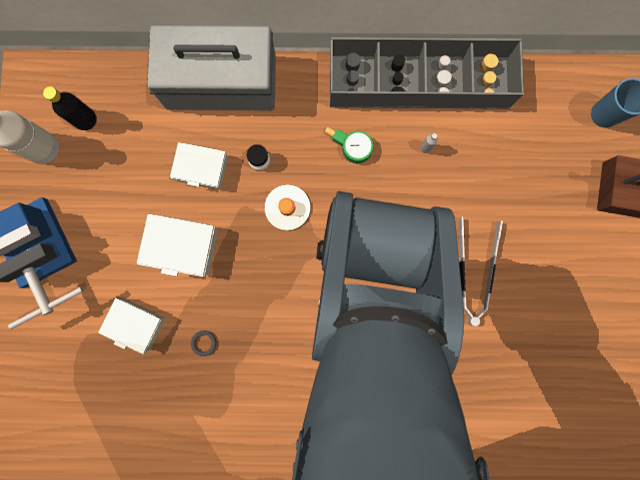

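>>> {"fn": "jog_arm", "kwargs": {
  "slide": [
    [-4, -40, 0],
    [-5, -45, 0],
    [-5, -45, 0],
    [-5, -45, 0],
    [-4, -35, 0],
    [-1, -12, 0],
    [0, 0, 0]
  ],
  "rot": [
    [-0.01, 0.016, 0],
    [0, 0, 0],
    [0, 0, 0],
    [0, 0, 0],
    [0, 0, 0],
    [0, 0, 0],
    [0, 0, 0]
  ],
  "fingers": [85, 85, 85, 85, 85, 85, 85]
}}

```text
time: 6.15
tcp_pos: [492.3, -253.6, 144.2]
ee_rot: [-0.706, 0.707, -0.031, 0.033]
wrist_force: [0.9, 0.2, -0.7]
finger_gap: 85.2
```

```bash
python3 - <<'E'
from h import *
o=robot.get_obs();print(o['tcp_pos'],o['wrist_force'],Rq(o['ee_rot']).round(3))
c=cam('wrist'); im=save('wrist2','wrist')
for l in ['tongs','tongs_grip','tongs_tip']:
    for d in robot.mark_of(l,'wrist')[:3]: print(l,np.round(d['centre'],1),round(d['score'],2),ray('',d['centre'],0 if l=='tongs' else 11,c).round(1))
# project expected points
for n,X in [('hub',(409.9,-247,22)),('grip',(491.5,-252,11)),('tipmid',(586,-259,11))]: print(n,proj('',X,c).round(1))
E
```

```text
[ 492.28801869 -253.64531375  144.23143202] [ 0.87695943  0.22890953 -0.67725632] [[ 0.996  0.002  0.089]
 [-0.089 -0.002  0.996]
 [ 0.003 -1.    -0.002]]
tongs_grip [593.1 300.4] 0.72 [567.4 -58.6  11. ]
hub [311.2  93.5]
grip [314.9 221.5]
tipmid [316.8 344.9]
```

View pics/wrist2.png

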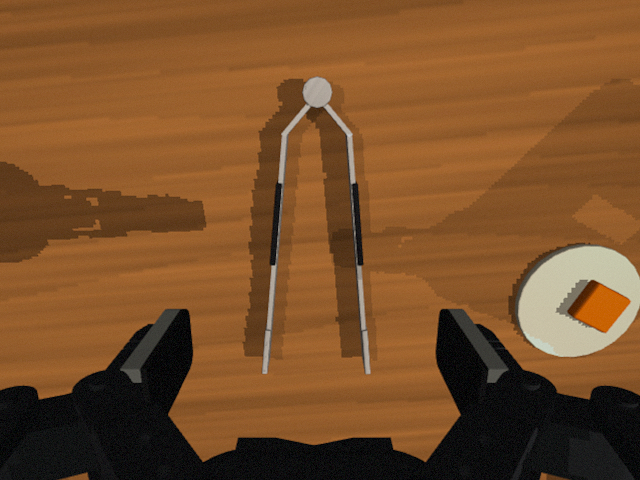

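```bash
python3 - <<'E'
from h import *
c=cam('wrist')
hub=ray('',(317,92),22,c); 
print('hub',hub)
for n,uv in dict(La=(279,184),Lb=(274,265),Ra=(354.5,184),Rb=(359.5,265),tL=(265,373),tR=(368,373)).items(): print(n,ray('',uv,22,c).round(1))
m=(ray('',(265,373),22,c)+ray('',(368,373),22,c))/2; d=m-hub; print(np.arctan2(d[1],d[0]),np.linalg.norm(d), hub+d/np.linalg.norm(d)*85)
E
```

```text
hub [ 409.53559178 -241.38100798   22.        ]
La [ 462.4 -270.    22. ]
Lb [ 516.6 -279.4   22. ]
Ra [ 466.5 -222.3   22. ]
Rb [ 521.5 -222.2   22. ]
tL [ 599.7 -295.5   22. ]
tR [ 606.  -220.6   22. ]
-0.08591216045269093 194.0215496624004 [ 494.22209645 -248.67456172   22.        ]
```

>>> {"fn": "jog_arm", "kwargs": {
  "slide": [
    [1, 3.5, -20],
    [0, 0, -40],
    [0, 0, -35],
    [0, 0, -25],
    [0, 0, -12],
    [0, 0, 0]
  ],
  "rot": [
    [0, 0, 0],
    [0, 0, 0],
    [0, 0, 0],
    [0, 0, 0],
    [0, 0, 0],
    [0, 0, 0]
  ],
  "fingers": [85, 85, 85, 85, 85, 85]
}}

```text
time: 6.95
tcp_pos: [496.5, -240.4, 10.3]
ee_rot: [-0.705, 0.708, -0.025, 0.029]
wrist_force: [0.0, -0.5, 1.2]
finger_gap: 84.8
```

>>> {"fn": "jog_arm", "kwargs": {
  "slide": [
    [-3, -9, -3],
    [0, 0, 0],
    [0, 0, 0]
  ],
  "rot": [
    [0, 0, -0.01],
    [0, 0, 0],
    [0, 0, 0]
  ],
  "fingers": [85, 85, 85]
}}

```text
time: 7.25
tcp_pos: [494.9, -250.3, 10.0]
ee_rot: [-0.705, 0.708, -0.027, 0.034]
wrist_force: [0.4, 0.5, -0.5]
finger_gap: 84.7
```

```bash
python3 - <<'E'
from h import *
o=robot.get_obs();print(o['tcp_pos'],o['wrist_force'],Rq(o['ee_rot']).round(3))
c=cam('wrist'); im=save('wrist3','wrist')
E
```

```text
[ 494.91875779 -250.30773484    9.98837103] [ 0.44445537  0.52779401 -0.45783855] [[ 0.996  0.009  0.087]
 [-0.087 -0.006  0.996]
 [ 0.01  -1.    -0.005]]
```

View pics/wrist3.png

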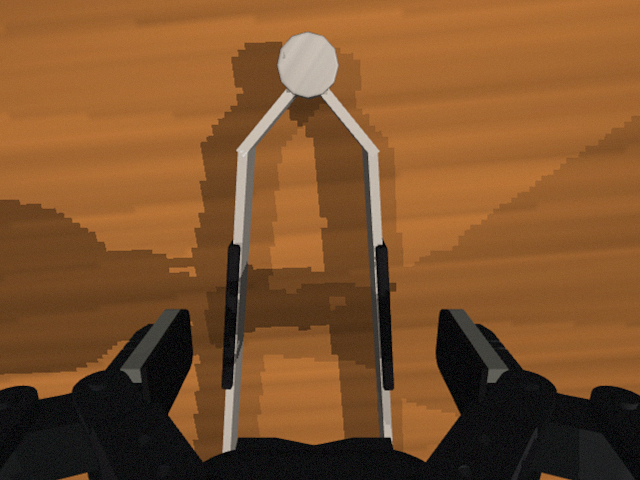

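>>> {"fn": "jog_arm", "kwargs": {
  "slide": [
    [-1, 0, -6],
    [0, 0, -4],
    [0, 0, 0]
  ],
  "rot": [
    [0.006, 0.009, 0],
    [0, 0, 0],
    [0, 0, 0]
  ],
  "fingers": [85, 85, 85]
}}

```text
time: 7.6
tcp_pos: [494.4, -250.8, 0.4]
ee_rot: [-0.706, 0.707, -0.03, 0.031]
wrist_force: [-0.4, 0.1, -0.4]
finger_gap: 84.9
```

Now half-squeeze the sleeves.

>>> {"fn": "jog_arm", "kwargs": {
  "slide": [
    [0, 0, 0],
    [0, 0, 0],
    [0, 0, 0],
    [0, 0, 0],
    [0, 0, 0],
    [0, 0, 0]
  ],
  "rot": [
    [0, 0, 0],
    [0, 0, 0],
    [0, 0, 0],
    [0, 0, 0],
    [0, 0, 0],
    [0, 0, 0]
  ],
  "fingers": [65, 58, 54, 51, 51, 51]
}}

```text
time: 8.2
tcp_pos: [495.3, -251.2, 1.4]
ee_rot: [-0.706, 0.707, -0.03, 0.032]
wrist_force: [0.1, -0.2, 0.1]
finger_gap: 51.2
```

```bash
python3 - <<'E'
from h import *
o=robot.get_obs();print(o['tcp_pos'],o['wrist_force'],Rq(o['ee_rot']).round(3),o['finger_gap'])
c=cam('wrist'); im=save('wrist4','wrist')
E
```

```text
[ 495.29517366 -251.15539315    1.4054475 ] [ 0.1284378  -0.15312385  0.14258719] [[ 0.996  0.003  0.087]
 [-0.087 -0.001  0.996]
 [ 0.003 -1.    -0.001]] 51.232558264293765
```

View pics/wrist4.png

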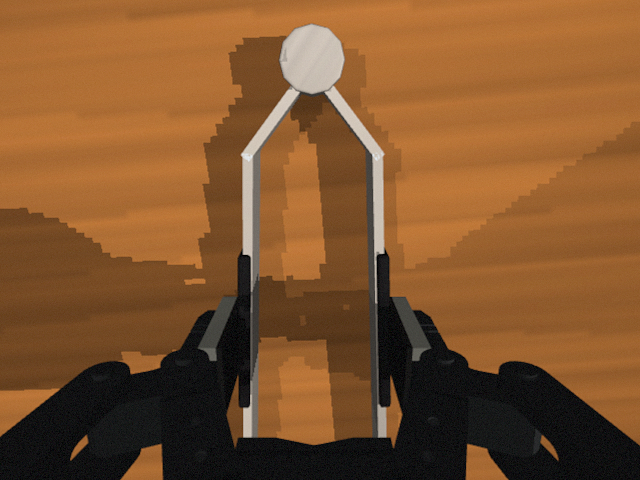

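>>> {"fn": "jog_arm", "kwargs": {
  "slide": [
    [0, 0, 5],
    [0, 0, 10],
    [0, 0, 20],
    [0, 0, 25],
    [0, 0, 25],
    [0, 0, 0]
  ],
  "rot": [
    [0, 0, 0],
    [0, 0, 0],
    [0, 0, 0],
    [0, 0, 0],
    [0, 0, 0],
    [0, 0, 0]
  ],
  "fingers": [51, 51, 51, 51, 51, 51]
}}

```text
time: 8.85
tcp_pos: [494.5, -250.7, 91.6]
ee_rot: [-0.706, 0.707, -0.03, 0.032]
wrist_force: [0.3, -0.0, -1.1]
finger_gap: 51.3
```

```bash
python3 - <<'E'
from h import *
o=robot.get_obs();print(o['tcp_pos'],o['wrist_force'],Rq(o['ee_rot']).round(3),o['finger_gap'])
im=save('wrist5','wrist'); s=save('scene5','scene')
cv2.imwrite('pics/m5.png',np.hstack([cv2.resize(im,(400,300)),cv2.resize(s[200:440,60:380],(400,300))])[:,:,::-1])
E
```

```text
[ 494.46753684 -250.66510614   91.55734578] [ 0.28599192 -0.04039347 -1.11052474] [[ 0.996  0.002  0.087]
 [-0.087 -0.     0.996]
 [ 0.002 -1.    -0.   ]] 51.299755701163335
```

View pics/m5.png

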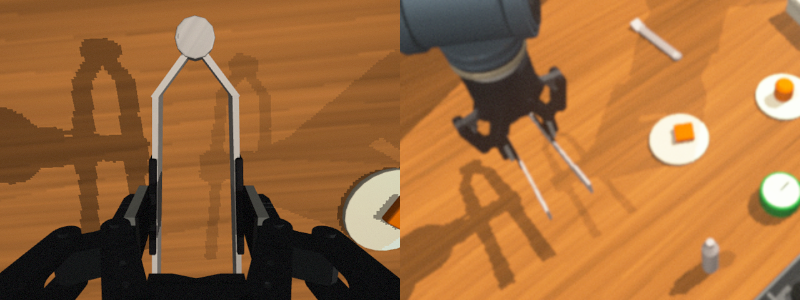

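```bash
python3 - <<'E'
from h import *
robot.read_camera('scene'); r={}
for c in ['top','scene']:
    if c=='top': robot.read_camera('top')
    for d in robot.cut_out('bumper',c)[:2]: print(c,d['score'],np.round(d['extent'],1))
s=cv2.imread('pics/scene0.png'); t=cv2.imread('pics/top0.png')
for n,im,c in [('t',t,'top'),('s',s,'scene')]:
    hsv=cv2.cvtColor(im,cv2.COLOR_BGR2HSV)
    x0,y0,x1,y1=(265,185,310,228) if n=='t' else (345,255,392,297)
    m=np.zeros(im.shape[:2],np.uint8); m[y0:y1,x0:x1]=((hsv[y0:y1,x0:x1,1]>140)&(hsv[y0:y1,x0:x1,2]>120))*255
    # keep component near center
    k,l,st,ce=cv2.connectedComponentsWithStats(m)
    print(n,[(st[i].tolist(),ce[i].round(1).tolist()) for i in range(1,k) if st[i][4]>30])
E2=0
E
python3 - <<'E'
import cv2,numpy as np
s=cv2.imread('pics/scene0.png')
cv2.imwrite('pics/b.png',cv2.resize(s[255:300,340:395],None,fx=10,fy=10,interpolation=2))
E
```

```text
top 0.64 [286.4 208.6  17.2  18.9]
scene 0.66 [375.9 355.8  56.9  38.1]
scene 0.52 [366.4 270.9  15.5  18.8]
t [([265, 185, 15, 14, 85], [269.1, 188.7]), ([295, 185, 15, 12, 83], [304.7, 188.4]), ([278, 198, 17, 16, 208], [286.1, 205.8]), ([265, 216, 10, 12, 52], [267.6, 223.7]), ([301, 217, 9, 11, 47], [306.4, 224.0])]
s [([345, 255, 47, 42, 469], [375.1, 267.5]), ([360, 263, 15, 18, 224], [366.7, 271.4]), ([345, 284, 18, 13, 92], [349.9, 292.6])]
```

View pics/b.png

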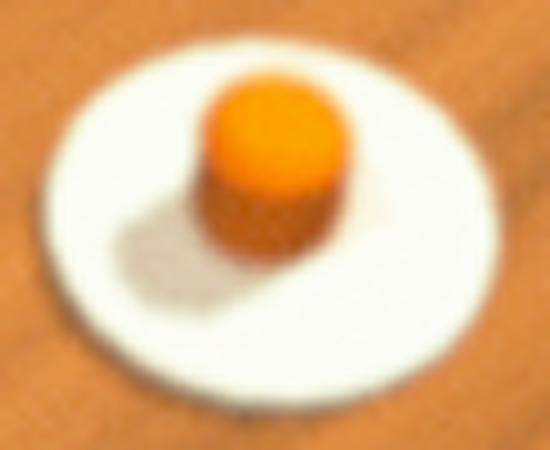

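```bash
python3 - <<'E'
from h import *
ct,cs=cam('top'),cam('scene')
from scipy.optimize import least_squares
f=lambda p: np.concatenate([proj('',(p[0],p[1],21),ct)-(286.1,205.8),proj('',(p[0],p[1],21),cs)-(366.9,271.4)])
s=least_squares(f,[622,108]);print(s.x,s.fun)
print(ray('',(286.1,205.8),21,ct),ray('',(366.9,271.4),21,cs), ray('',(340+27,255+22),6,cs))
E
```

```text
[624.04287399 110.23469529] [-0.06621302  0.15375904  0.05814466  0.20001303]
[624.343777   110.11274328  21.        ] [623.61878693 110.52238656  21.        ] [626.4341908  109.80106038   6.        ]
```

>>> {"fn": "jog_arm", "kwargs": {
  "slide": [
    [2, 15, 2],
    [3, 30, 2],
    [4, 40, 2],
    [4, 40, 0],
    [4, 40, 0],
    [4, 40, 0],
    [4, 40, 0],
    [4, 40, 0],
    [4, 40, 0],
    [3, 25, 0]
  ],
  "rot": [
    [0, 0, 0],
    [0, 0, 0],
    [0, 0, 0],
    [0, 0, 0],
    [0, 0, 0],
    [0, 0, 0],
    [0, 0, 0],
    [0, 0, 0],
    [0, 0, 0],
    [0, 0, 0]
  ],
  "fingers": [51, 51, 51, 51, 51, 51, 51, 51, 51, 51]
}}

```text
time: 10.15
tcp_pos: [523.6, 118.0, 88.5]
ee_rot: [0.708, -0.705, 0.037, -0.028]
wrist_force: [0.1, -0.7, -0.9]
finger_gap: 51.3
```

>>> {"fn": "jog_arm", "kwargs": {
  "slide": [
    [4, 0, 0],
    [0, 0, 0],
    [0, 0, 0]
  ],
  "rot": [
    [0, 0, 0],
    [0, 0, 0],
    [0, 0, 0]
  ],
  "fingers": [51, 51, 51]
}}

```text
time: 10.45
tcp_pos: [526.0, 121.9, 87.3]
ee_rot: [0.708, -0.705, 0.036, -0.025]
wrist_force: [0.3, -0.5, 0.0]
finger_gap: 51.5
```

```bash
python3 - <<'E'
from h import *
o=robot.get_obs();print(o['tcp_pos'],o['wrist_force'],Rq(o['ee_rot']).round(3),o['finger_gap'])
im=save('top6','top'); s=save('scene6','scene')
a=cv2.resize(im[150:300,220:380],(400,375)); b=cv2.resize(s[180:330,280:440],(400,375))
cv2.imwrite('pics/m6.png',np.hstack([a,b])[:,:,::-1])
t=o['tcp_pos'];T=Rq(o['ee_rot'])
tip=t+T@np.array([92,0,0])+[0,0,9.6]; print('tip',tip, proj('',tip,cam('scene')), proj('',tip,cam('top')))
E
```

```text
[525.99102944 121.90062451  87.2502898 ] [ 0.25151209 -0.5091666   0.02671261] [[ 0.996 -0.015  0.087]
 [-0.087  0.005  0.996]
 [-0.015 -1.     0.004]] 51.51571946921756
tip [617.63328456 113.91819603  95.44390742] [369.42690215 244.0969511 ] [281.02795803 201.693342  ]
```

View pics/m6.png

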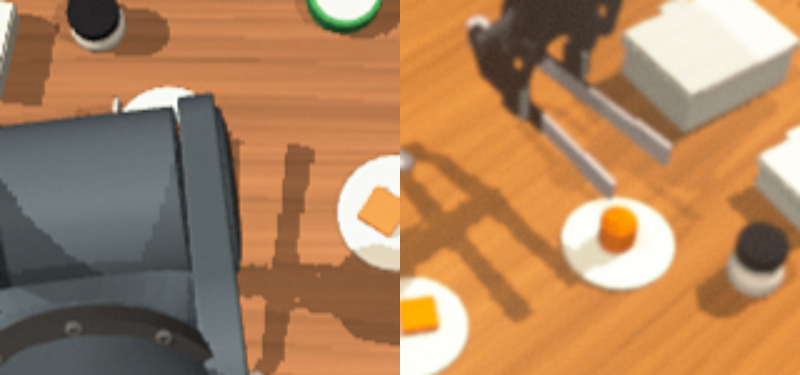

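```bash
python3 - <<'E'
from h import *
o=robot.get_obs();t=o['tcp_pos'];T=Rq(o['ee_rot']);cs=cam('scene')
s=cv2.imread('pics/scene6.png')
for f in (75,110):
  for y in (-28.5,-26,26,28.5):
    for h in (20.6,-1.4):
        X=t+T@np.array([f,-h,y]); u=proj('',X,cs); print(f,y,h,u.round(1))
        if f==110: cv2.circle(s,tuple(np.round(u*8).astype(int).tolist()),6,(255,0,0),-1,shift=3) if 0 else None
c=s[215:285,330:420]; c=cv2.resize(c,None,fx=8,fy=8,interpolation=2)
for y in (-26,26):
  for f in (75,110):
   for h in (20.6,-1.4):
    u=(proj('',t+T@np.array([f,-h,y]),cs)-[330,215]+.5)*8; cv2.circle(c,tuple(u.astype(int).tolist()),3,(255,0,0),-1)
cv2.imwrite('pics/c6.png',c)
E
```

```text
75 -28.5 20.6 [352.3 242. ]
75 -28.5 -1.4 [351.5 249.6]
75 -26 20.6 [353.4 241.4]
75 -26 -1.4 [352.5 249. ]
75 26 20.6 [374.  228.9]
75 26 -1.4 [372.8 236.6]
75 28.5 20.6 [375.  228.3]
75 28.5 -1.4 [373.7 236. ]
110 -28.5 20.6 [365.  253.5]
110 -28.5 -1.4 [363.8 261.1]
110 -26 20.6 [366.  252.9]
110 -26 -1.4 [364.8 260.5]
110 26 20.6 [386.8 239.8]
110 26 -1.4 [385.2 247.5]
110 28.5 20.6 [387.8 239.2]
110 28.5 -1.4 [386.2 246.9]
```

View pics/c6.png

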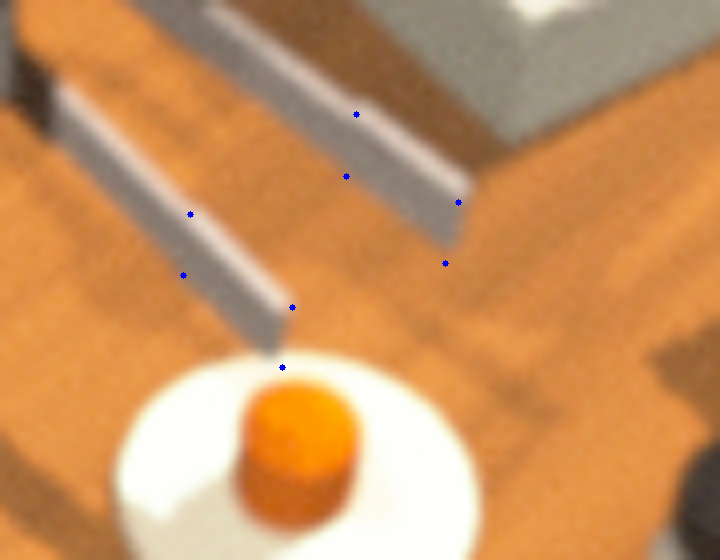

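>>> {"fn": "jog_arm", "kwargs": {
  "slide": [
    [7, -4, -5],
    [0, 0, -10],
    [0, 0, 0],
    [0, 0, 0]
  ],
  "rot": [
    [-0.005, -0.015, 0],
    [0, 0, 0],
    [0, 0, 0],
    [0, 0, 0]
  ],
  "fingers": [51, 51, 51, 51]
}}

```text
time: 10.95
tcp_pos: [533.7, 114.9, 70.7]
ee_rot: [-0.706, 0.706, -0.032, 0.033]
wrist_force: [-0.4, -0.7, -0.6]
finger_gap: 51.3
```

>>> {"fn": "jog_arm", "kwargs": {
  "slide": [
    [-0.5, 3, -10],
    [0, 0, -12],
    [0, 0, 0],
    [0, 0, 0]
  ],
  "rot": [
    [0, 0, 0],
    [0, 0, 0],
    [0, 0, 0],
    [0, 0, 0]
  ],
  "fingers": [51, 51, 51, 51]
}}

```text
time: 11.35
tcp_pos: [532.7, 118.1, 46.3]
ee_rot: [-0.706, 0.706, -0.032, 0.032]
wrist_force: [-0.7, 1.4, -0.2]
finger_gap: 50.9
```

```bash
python3 - <<'E'
from h import *
o=robot.get_obs();t=o['tcp_pos'];T=Rq(o['ee_rot']);cs=cam('scene');print(t,T.round(3))
tip=t+T@np.array([92,-9.6,0]);print(tip)
s=save('scene7','scene')[:,:,::-1]
c=s[225:295,320:410]; c=cv2.resize(c,None,fx=8,fy=8,interpolation=2)
for y in (-26,26):
  for f in (75,110):
   for h in (20.6,-1.4):
    u=(proj('',t+T@np.array([f,-h,y]),cs)-[320,225]+.5)*8; cv2.circle(c,tuple(u.astype(int).tolist()),3,(255,0,0),-1)
cv2.imwrite('pics/c7.png',c)
E
```

```text
[532.68637739 118.08222643  46.25724479] [[ 0.996  0.     0.091]
 [-0.091 -0.     0.996]
 [ 0.    -1.    -0.   ]]
[624.30148451 109.70013294  55.87871326]
```

View pics/c7.png

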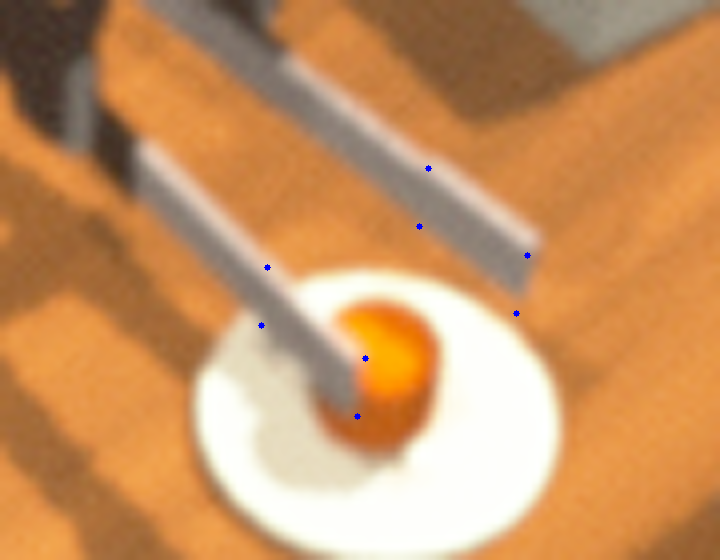

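>>> {"fn": "jog_arm", "kwargs": {
  "slide": [
    [0, 0, -10],
    [0, 0, -10],
    [0, 0, -6],
    [0, 0, 0],
    [0, 0, 0]
  ],
  "rot": [
    [0, 0, 0],
    [0, 0, 0],
    [0, 0, 0],
    [0, 0, 0],
    [0, 0, 0]
  ],
  "fingers": [51, 51, 51, 51, 51]
}}

```text
time: 11.9
tcp_pos: [532.6, 118.1, 18.0]
ee_rot: [-0.706, 0.706, -0.032, 0.032]
wrist_force: [0.4, -0.4, -0.3]
finger_gap: 51.2
```

>>> {"fn": "jog_arm", "kwargs": {
  "slide": [
    [0, 0, -5],
    [0, 0, 0],
    [0, 0, 0]
  ],
  "rot": [
    [0, 0, 0],
    [0, 0, 0],
    [0, 0, 0]
  ],
  "fingers": [51, 51, 51]
}}

```text
time: 12.2
tcp_pos: [532.9, 118.1, 12.9]
ee_rot: [-0.706, 0.706, -0.032, 0.033]
wrist_force: [-0.0, 0.6, -0.9]
finger_gap: 51.1
```

```bash
python3 - <<'E'
from h import *
o=robot.get_obs();t=o['tcp_pos'];T=Rq(o['ee_rot']);cs=cam('scene');print(t,T.round(3),o['wrist_force'])
s=save('scene8','scene')[:,:,::-1]
c=s[225:300,320:410]; c=cv2.resize(c,None,fx=8,fy=8,interpolation=2)
cv2.imwrite('pics/c8.png',c)
E
```

```text
[532.91154965 118.09562231  12.93446749] [[ 0.996  0.001  0.091]
 [-0.091 -0.     0.996]
 [ 0.001 -1.    -0.   ]] [-0.04669769  0.55909936 -0.93521962]
```

View pics/c8.png

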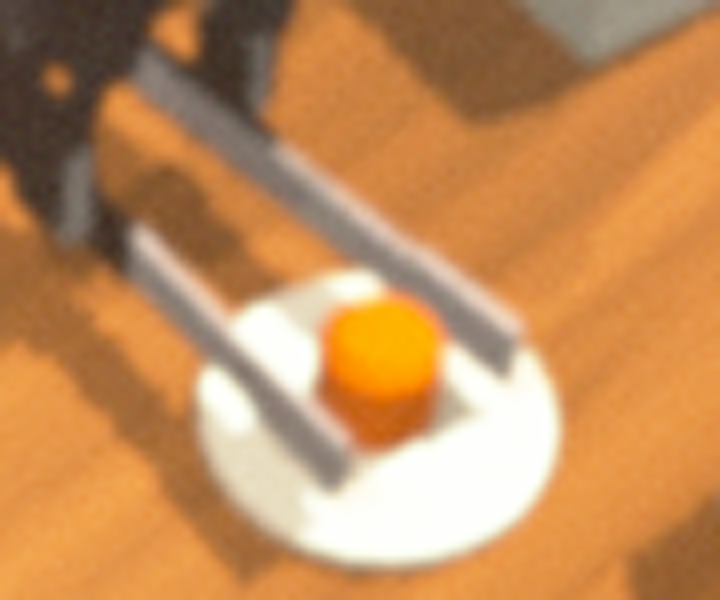

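>>> {"fn": "jog_arm", "kwargs": {
  "slide": [
    [0, 0, 0],
    [0, 0, 0],
    [0, 0, 0],
    [0, 0, 0],
    [0, 0, 0],
    [0, 0, 0],
    [0, 0, 0],
    [0, 0, 0]
  ],
  "rot": [
    [0, 0, 0],
    [0, 0, 0],
    [0, 0, 0],
    [0, 0, 0],
    [0, 0, 0],
    [0, 0, 0],
    [0, 0, 0],
    [0, 0, 0]
  ],
  "fingers": [49, 47, 45, 43, 41, 38, 34, 30]
}}

```text
time: 13.05
tcp_pos: [533.2, 118.2, 13.7]
ee_rot: [0.706, -0.706, 0.032, -0.033]
wrist_force: [-1.6, 0.2, 0.5]
finger_gap: 38.8
```

```bash
python3 - <<'E'
from h import *
o=robot.get_obs();t=o['tcp_pos'];T=Rq(o['ee_rot']);cs=cam('scene');print(t,T.round(3),o['wrist_force'])
s=save('scene9','scene')[:,:,::-1]
c=s[225:300,320:410]; c=cv2.resize(c,None,fx=8,fy=8,interpolation=2)
cv2.imwrite('pics/c9.png',c)
E
```

```text
[533.21378505 118.17514804  13.69926602] [[ 0.996  0.002  0.091]
 [-0.091  0.     0.996]
 [ 0.002 -1.     0.   ]] [-1.62394041  0.20424204  0.5327806 ]
```

View pics/c9.png

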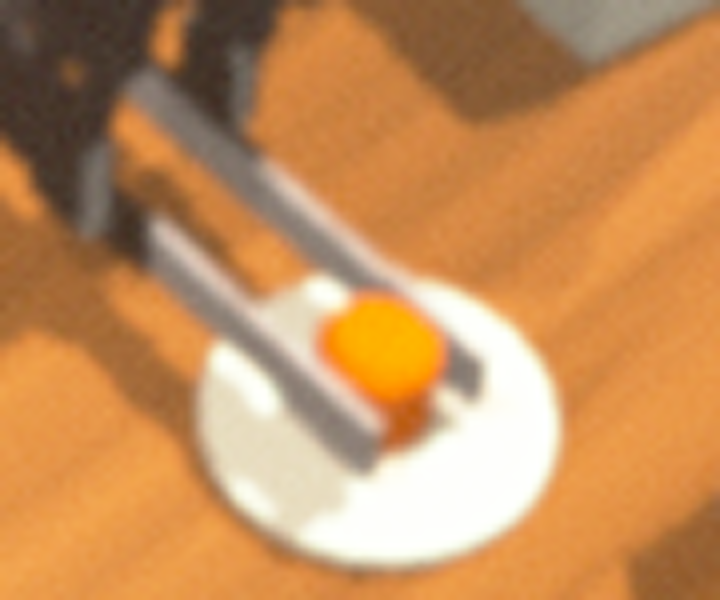

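>>> {"fn": "jog_arm", "kwargs": {
  "slide": [
    [0, 0, 0],
    [0, 0, 4],
    [0, 0, 6],
    [0, 0, 10],
    [0, 0, 15],
    [0, 0, 20],
    [0, 0, 20],
    [0, 0, 0]
  ],
  "rot": [
    [0, 0, 0],
    [0, 0, 0],
    [0, 0, 0],
    [0, 0, 0],
    [0, 0, 0],
    [0, 0, 0],
    [0, 0, 0],
    [0, 0, 0]
  ],
  "fingers": [30, 30, 30, 30, 30, 30, 30, 30]
}}

```text
time: 13.9
tcp_pos: [533.0, 118.1, 94.4]
ee_rot: [0.706, -0.706, 0.031, -0.033]
wrist_force: [1.5, 0.8, -0.6]
finger_gap: 38.7
```

```bash
python3 - <<'E'
from h import *
o=robot.get_obs();t=o['tcp_pos'];T=Rq(o['ee_rot']);cs=cam('scene');print(t,T.round(3),o['wrist_force'],o['finger_gap'])
s=save('scene10','scene')[:,:,::-1]
c=s[190:300,290:420]; c=cv2.resize(c,None,fx=5,fy=5,interpolation=2)
cv2.imwrite('pics/c10.png',c)
E
```

```text
[532.98318909 118.11317984  94.35554206] [[ 0.996  0.002  0.091]
 [-0.091  0.     0.996]
 [ 0.002 -1.     0.   ]] [ 1.54039774  0.82288655 -0.61846105] 38.71939063291688
```

View pics/c10.png

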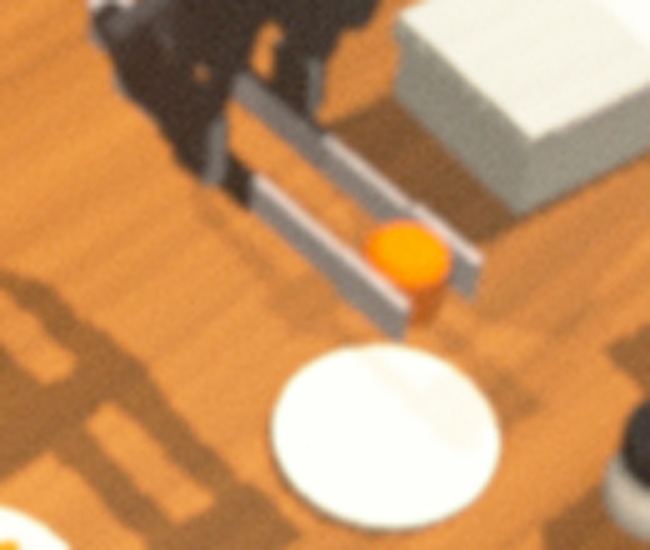

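```bash
python3 - <<'E'
from h import *
ct=cam('top')
P=[ray('',u,51,ct) for u in [(148.2,214.6),(215.1,226.7),(203.8,276.5),(137.4,264.3)]]
m=np.mean(P,0); print(np.round(P,1),m, m+1.5*np.array([.985,-.172,0]))
cs=cam('scene'); P=[ray('',(u/3.4+355,v/3.4+140),51,cs) for u,v in [(48,185),(195,113),(288,190),(140,266)]]
print(np.round(P,1),np.mean(P,0)+1.5*np.array([.985,-.172,0]))
E
```

```text
[[599.6 363.7  51. ]
 [578.2 238.6  51. ]
 [486.1 256.2  51. ]
 [507.2 378.9  51. ]] [542.78681033 309.3503556   51.        ] [544.26431033 309.0923556   51.        ]
[[492.9 254.8  51. ]
 [511.6 382.8  51. ]
 [602.3 366.5  51. ]
 [582.4 241.9  51. ]] [548.77566679 311.25193955  51.        ]
```

>>> {"fn": "jog_arm", "kwargs": {
  "slide": [
    [0, 0, 10],
    [-4, 10, 5],
    [-8, 20, 0],
    [-10, 25, 0],
    [-10, 25, 0],
    [-10, 25, 0],
    [-10, 25, 0],
    [-8, 20, 0],
    [-5, 12, 0],
    [0, 0, 0]
  ],
  "rot": [
    [0, 0, 0],
    [0, 0, 0],
    [0, 0, 0],
    [0, 0, 0],
    [0, 0, 0],
    [0, 0, 0],
    [0, 0, 0],
    [0, 0, 0],
    [0, 0, 0],
    [0, 0, 0]
  ],
  "fingers": [30, 30, 30, 30, 30, 30, 30, 30, 30, 30]
}}

```text
time: 14.95
tcp_pos: [459.4, 288.9, 106.5]
ee_rot: [-0.706, 0.707, -0.035, 0.03]
wrist_force: [0.1, -1.2, -1.2]
finger_gap: 38.7
```

>>> {"fn": "jog_arm", "kwargs": {
  "slide": [
    [0, 0, 0],
    [0, 0, 0]
  ],
  "rot": [
    [0, 0, 0],
    [0, 0, 0]
  ],
  "fingers": [30, 30]
}}

```text
time: 15.15
tcp_pos: [459.4, 288.2, 106.3]
ee_rot: [-0.705, 0.707, -0.035, 0.03]
wrist_force: [1.0, 0.6, -2.1]
finger_gap: 38.9
```

```bash
python3 - <<'E'
from h import *
o=robot.get_obs();t=o['tcp_pos'];T=Rq(o['ee_rot']);print(t,T.round(4),o['wrist_force'],o['finger_gap'])
print('bumper est',t+T@np.array([91.3,7.7,0]))
E
```

```text
[459.40070361 288.21615849 106.25117957] [[ 0.9957 -0.007   0.0919]
 [-0.0919 -0.0024  0.9958]
 [-0.0068 -1.     -0.003 ]] [ 1.00538254  0.61702737 -2.10945351] 38.93533750557887
bumper est [550.25791732 279.80385341  97.93373767]
```

>>> {"fn": "jog_arm", "kwargs": {
  "slide": [
    [-2, 10, 1],
    [-1, 10, 1],
    [-1, 7, 1],
    [0, 0, 0],
    [0, 0, 0],
    [0, 0, 0]
  ],
  "rot": [
    [0.002, -0.007, 0],
    [0, 0, 0],
    [0, 0, 0],
    [0, 0, 0],
    [0, 0, 0],
    [0, 0, 0]
  ],
  "fingers": [30, 30, 30, 30, 30, 30]
}}

```text
time: 15.75
tcp_pos: [456.0, 316.2, 109.6]
ee_rot: [-0.706, 0.706, -0.033, 0.034]
wrist_force: [0.4, -0.0, -1.2]
finger_gap: 39.0
```

```bash
python3 - <<'E'
from h import *
o=robot.get_obs();t=o['tcp_pos'];T=Rq(o['ee_rot']);print(t,T.round(4),o['wrist_force'],o['finger_gap'])
e=t+T@np.array([91.3,7.7,0]);print('bumper est',e)
s=save('scene11','scene')[:,:,::-1]
c=s[110:250,330:490]; c=cv2.resize(c,None,fx=4.5,fy=4.5,interpolation=2)
for X in [e,e+[0,0,30],(545.8,310,51)]:
    u=(proj('',X,cam('scene'))-[330,110]+.5)*4.5; cv2.circle(c,tuple(u.astype(int).tolist()),3,(255,0,0),-1)
cv2.imwrite('pics/c11.png',c)
E
```

```text
[456.04657444 316.22676386 109.62042584] [[ 9.955e-01  9.000e-04  9.440e-02]
 [-9.440e-02 -2.000e-04  9.955e-01]
 [ 9.000e-04 -1.000e+00 -1.000e-04]] [ 0.43422763 -0.01170264 -1.16292663] 39.0190472958222
bumper est [546.94552953 307.607738   101.9999037 ]
```

View pics/c11.png

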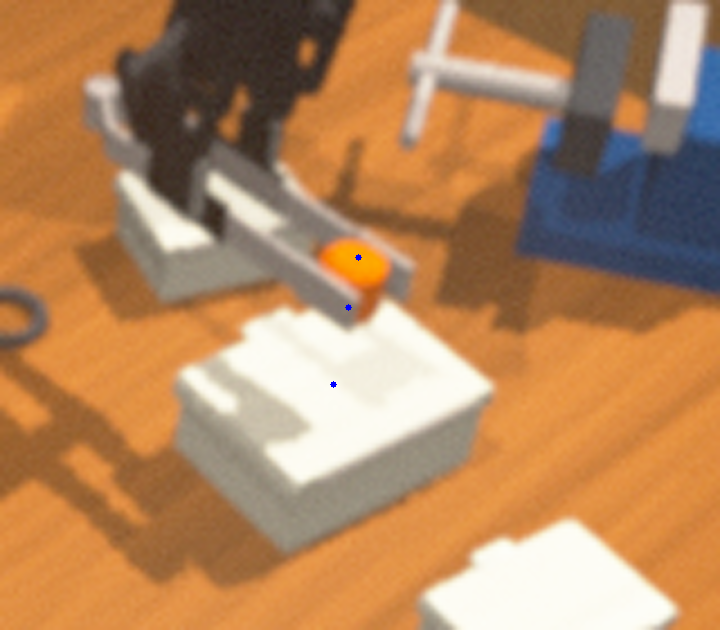

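>>> {"fn": "jog_arm", "kwargs": {
  "slide": [
    [-1, 2, -1],
    [0, 0, 0],
    [0, 0, 0],
    [0, 0, 0],
    [0, 0, 0]
  ],
  "rot": [
    [0, 0, 0],
    [0, 0, 0],
    [0, 0, 0],
    [0, 0, 0],
    [0, 0, 0]
  ],
  "fingers": [30, 30, 30, 30, 30]
}}

```text
time: 16.3
tcp_pos: [455.0, 317.8, 108.4]
ee_rot: [-0.706, 0.706, -0.033, 0.034]
wrist_force: [-0.1, -0.0, -1.8]
finger_gap: 38.7
```

```bash
python3 - <<'E'
from h import *
o=robot.get_obs();t=o['tcp_pos'];T=Rq(o['ee_rot']);print(t,T.round(4),o['wrist_force'],o['finger_gap'],np.abs(o['joint_vel']).max())
e=t+T@np.array([91.3,7.7,0]);print('bumper est',e)
s=save('scene12','scene')[:,:,::-1]; tt=save('top12','top')
hsv=cv2.cvtColor(np.ascontiguousarray(s),cv2.COLOR_BGR2HSV)
cv2.imwrite('pics/c12.png',np.hstack([cv2.resize(s[100:400,190:490],(400,400)),cv2.resize(tt[100:400,90:390],(400,400))[:,:,::-1]]))
E
```

```text
[454.99287747 317.79726086 108.39016355] [[ 9.955e-01  5.000e-04  9.510e-02]
 [-9.510e-02 -5.000e-04  9.955e-01]
 [ 5.000e-04 -1.000e+00 -4.000e-04]] [-0.05978328 -0.03147968 -1.76640535] 38.717576683724765 0.002025331653542955
bumper est [545.88301256 309.11442642 100.73694658]
```

View pics/c12.png

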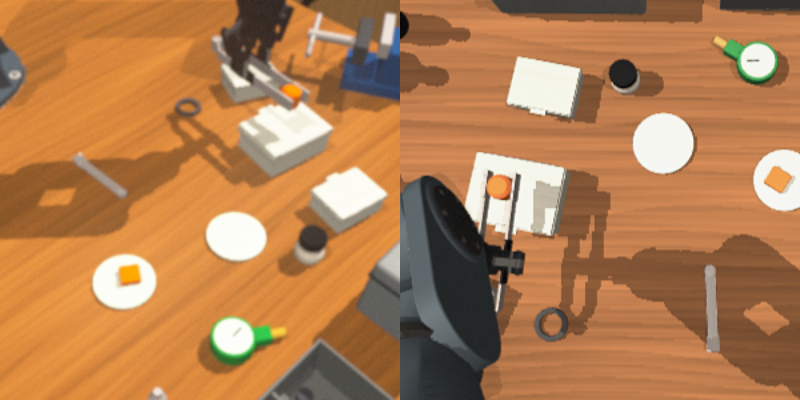

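```bash
python3 - <<'E'
from h import *
from scipy.optimize import least_squares
ct,cs=cam('top'),cam('scene')
obs=[]
for f,c,(x0,y0,x1,y1) in [('top12',ct,(145,220,190,260)),('scene12',cs,(395,155,425,185))]:
    im=cv2.imread(f'pics/{f}.png'); h=cv2.cvtColor(im,cv2.COLOR_BGR2HSV)[y0:y1,x0:x1]
    m=((h[...,1]>200)&(h[...,2]>140)).astype(np.uint8); k,l,st,ce=cv2.connectedComponentsWithStats(m)
    i=1+np.argmax(st[1:,4]); print(f,st[i],ce[i]+[x0,y0]); obs.append((c,ce[i]+[x0,y0]))
print(ray('',obs[0][1],128,ct))
g=lambda X: np.concatenate([proj('',X,c)-u for c,u in obs])
s=least_squares(g,[545,310,120]);print(s.x,s.fun)
E
```

```text
top12 [25 13  1  1  1] [170. 233.]
scene12 [  6   9  15  15 102] [408.96078431 168.64705882]
[555.87493931 297.29580741 128.        ]
[554.89629545 294.34572139 138.50152684] [-0.21133523 -0.21296559 -0.36230841  0.07112678]
```

```bash
python3 - <<'E'
from h import *
from scipy.optimize import least_squares
ct,cs=cam('top'),cam('scene')
im=cv2.imread('pics/top12.png'); x0,y0,x1,y1=150,228,180,256
h=cv2.cvtColor(im,cv2.COLOR_BGR2HSV)[y0:y1,x0:x1]
m=((h[...,1]>110)&(h[...,2]>120)).astype(np.uint8); k,l,st,ce=cv2.connectedComponentsWithStats(m)
i=1+np.argmax(st[1:,4]); u=ce[i]+[x0,y0]; print(st[i],u)
for z in (116,130): print(ray('',u,z,ct))
obs=[(ct,u),(cs,np.array([408.9,169]))]
g=lambda X: np.concatenate([proj('',X,c)-v for c,v in obs])
s=least_squares(g,[545,310,120]);print(s.x,s.fun)
cv2.imwrite('pics/t12.png',cv2.resize(im[210:290,130:230],None,fx=6,fy=6,interpolation=2))
E
```

```text
[  5   3  19  19 278] [163.73381295 239.52517986]
[546.06307438 311.29853806 116.        ]
[544.48423032 306.69839332 130.        ]
[545.55626557 309.1014198  123.91140882] [-0.22715343 -0.22883807 -0.39193199  0.07687506]
```

View pics/t12.png

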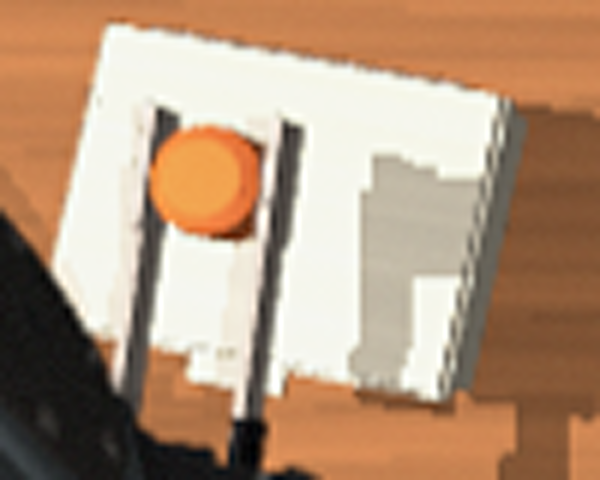

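```bash
python3 - <<'E'
from station import robot
o=robot.get_obs(); print(o['time'],o['finger_gap'],o['tcp_pos'],o['wrist_force'])
print(robot.close_job())
E
```

```text
16.4 38.85197215086241 [455.01035479 317.79908443 108.4030116 ] [ 0.14071769 -0.35753088 -1.85162948]
the job is handed in; nothing more can be done
None
```

I shut the largest tin's lid first, then used the tongs to lift the bumper off its coaster. I handed the job in at 16.4 s with the bumper held upright and still over the middle of the lid.

**Lid:** I pressed it down with the closed fingers until it stopped firmly at 51 mm, with about 20 N. The lid looked flush with the rim in both the top and scene pictures.

**Bumper over the lid:** From the arm pose, the bumper is centred at about (546, 309). I measured the lid's middle at about (546, 310). Its underside is about 101 mm up, so roughly 5 cm clear of the lid.

**Grip and stillness:** The tongs were holding firmly (finger opening 38.8 mm), and joint speeds were close to zero at the last check.

**Disagreements:**
- **Height:** the camera check put the bumper's centre about 8 mm higher than the arm pose did. It picked up mainly the visible top, so I trusted the arm pose.
- **Finger opening:** it settled at about 39 mm instead of the stated 41 mm. I took this as give in the tongs.

**Bystanders:** The pad, coasters, gauge, lever, ring and jar looked in place in the last pictures. I saw the cartridge only at the edge of the last scene crop and did not check it closely. I did not measure any of them.

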